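# Mount the embossing plate that matches the jig's studs

### The arm

A 6-joint arm with a two-finger parallel gripper is mounted at the origin on the work surface. World frame = base frame: x ahead of the robot, y to its left, z up, the work surface at z = 0. Lengths are in m, angles in rad, forces in N, time in s.
With the tool pointing down it reaches from about 0.375 to 0.975 m from the base axis. Payload 3.8 kg.
Tool frame: the origin (TCP) lies midway between the tips of the shut fingers; the grasp point (between the pads) lies 19 mm behind it (env.grip_depth is the distance from the TCP to the grasp point, in m); x points along the fingers, y is the direction in which the jaws open and shut, and the axes are right-handed (so a half turn about x gives the same grasp; the last joint's range is limited). The gripper opens to 85 mm and grips with 20 to 120 N. Pads are 22 mm wide; open, the fingers measure 114 mm over their backs; the gripper's body (76 mm by 85 mm) begins 54 mm behind the grasp point. The pads swing forward as they close: fully open they stand 13 mm farther back than shut.
Start: joints at [-1.291, 0.264, 1.604, -0, 1.274, -0.037], TCP at [0.21, -0.641, 0.231] pointing down, gripper open.
Joint ranges: [-2.63, 2.63], [-0.94, 2.18], [0.31, 2.57], [-1.31, 4.45], [0, 2.66], [-2.55, 2.55]. Speed limits (rad/s): [2.57, 2.57, 3.14, 3.14, 3.14, 3.14].

### API

Orientations are given as a unit quaternion [w, x, y, z].
In Python, from station import status, vision, job, env gives the robot as it stands. The module is installed in compiled form; this text tells all that it offers.
- The arm moves only by the shell command python3 -m inch 'ROWS' [FORCE]. ROWS is JSON, one flat list of numbers, 7 for each row, row after row: the shift along the tool's x, y, z in m, then the turn, a rotation vector about the tool's x, y, z in degrees, then the opening, from 0 (shut) to 1 (fully open). A call has 1 to 20 rows; each row is the pose to reach, as a shift and turn from the pose commanded when the call began, along the tool's axes at that moment; what a row does not reach only later rows make up. A row lasts 1/12 s, in which the tool goes at most 41.7 mm and 7.16 degrees, less where a joint would pass 70% of its speed; a pose out of reach is approached as far as the arm can. A call with a gripper value outside its range is refused whole. The fingers move at their own pace and stop on an object; FORCE is the grip in N (left out, the last holds). Time passes only in rows, so rows that repeat a pose let the fingers close. It gives the time, the measured TCP pose, the force and the opening at its end, in the units of the state.
- status.get_obs(): the state, without advancing time (a new reading comes with each control period).
- vision.camera(name): name is "side" or "top" or "wrist"; returns a dict with "frame" (420x560x3 uint8, blue, green, red), "mtx" (3x3 intrinsics, pixels), "rvec" (rotation vector, rad) and "tvec" (3), from world to camera coordinates, as OpenCV has them. Camera axes: x right, y down, z forward; pixel columns grow to the right and rows downward; lengths in m; the calibration is good to about 2 mm. A picture is of the moment at which its call begins. There is no depth.
- job.sign_off(): hands the job in, once; it reports no verdict.
The state is a dict: "time_s": time; "joint_pos": joint angles; "qvel": joint speeds; "joint_efforts": joint torques, N m; "tool_pos": TCP position; "tcp_rot": TCP orientation; "force": force on the tool from outside, world axes, zero at the start; "wrist_torque": the same for the moment, N m; "width": opening from 0.0 (shut) to 1.0 (fully open).
Only numpy, scipy, OpenCV 4.12 (cv2) and the standard library are available. Lean on these libraries where they do the work, as an engineer would, in place of code of your own. Each camera call takes 0.05 s, during which the arm holds its last target.

### The job

Three embossing plates with wooden handles lie on the craft table: pick the one whose hole pattern matches the three brass studs of the embossing jig. Lower it over the studs until it lies fully down and flat on the bed, press it down on the card with about 15 N for half a second, then let go and leave it there. Leave the other two plates and everything else where they are.

Things in the scene. Friction and masses are not known exactly. Their poses are not given: they have to be found in the camera images.
- bed: embossing jig, fixed: grey block with flat steel top, 190 (x) x 170 (y) x 40 mm high, two black clamp knobs on its -x side. Origin: centre of the underside, z up; x and y lie along its sides. Three upright brass studs 16 mm across stand 22 mm above its top: cylinders up to 15 mm, then cones narrowing to 8 mm at the tip
- bed_top (a point): centre of the jig's flat top, 40 mm above the table, axes as the jig's. From their own pattern centre the studs stand at (x, y) = (-52,-37), (52,-37), (20,37) mm. The set is clamped rigidly in slots along y: its centre is at x = 0 here but at an unreported y between -12 and +12 mm: look or feel for it
- bed_card (a point): middle of the small kraft card (70 x 19 mm, thin) on the jig's top, same place and axes as the centre of the top. The matching plate goes down with its x and y along the jig's x and y (not turned half round), its origin over the studs' pattern centre, until its underside touches the jig's top
- plate_a: loose dark metal plate 140 x 110 x 8 mm, wooden bar handle on its middle. Origin: centre of the underside; x along the 140 mm side and the handle, z up. Handle 70 long (x), 24 wide (y), from 28 to 68 mm above the underside, on a 46 x 18 mm neck. About 0.4 kg. Three 19 mm through-holes at (x, y) = (-52,-37), (52,-37), (-20,37) mm
- plate_b: loose dark metal plate 140 x 110 x 8 mm, wooden bar handle on its middle. Origin: centre of the underside; x along the 140 mm side and the handle, z up. Handle 70 long (x), 24 wide (y), from 28 to 68 mm above the underside, on a 46 x 18 mm neck. About 0.4 kg. Three 19 mm through-holes at (x, y) = (-52,-37), (52,-37), (20,37) mm
- plate_c: loose dark metal plate 140 x 110 x 8 mm, wooden bar handle on its middle. Origin: centre of the underside; x along the 140 mm side and the handle, z up. Handle 70 long (x), 24 wide (y), from 28 to 68 mm above the underside, on a 46 x 18 mm neck. About 0.4 kg. Three 19 mm through-holes at (x, y) = (-30,-37), (30,-37), (20,37) mm
- wax_tray: bystander: mint green open tray with sticks of wax, 80 x 220 x 65 mm; origin: centre of the underside
- seal_stamp: bystander: turned wooden seal stamp standing upright, 30 mm across, 97 mm tall; origin: centre of the underside
- bead_jar: bystander: clear jar with white cap, 80 mm across, 110 mm tall; origin: centre of the underside
- marker: bystander: metal marker pen lying flat, 135 mm long; origin: under the middle of its steel barrel; x along it

How it is judged:
On the way, in this order (a step that is already met when the one before it is completed fails the run):
1. the matching plate is lifted clear of the table, above the stud tips (height (world z) of plate_b above 0.063 m), for 0.1 s.
2. the matching plate, fully down over the studs, is pressed on the bed with more than 10 N (its weight included) for 0.2 s (z of plate_b in the frame of bed between 0.037 and 0.0425 m and x of plate_b in the frame of bed between -0.005 and 0.005 m and y of plate_b in the frame of bed between -0.017 and 0.017 m and angle between the x axis of plate_b and the x axis of bed, either way round below 0.08 rad and angle between plate_b's own z axis and vertical below 0.035 rad and contact force between plate_b and bed above 10 N), for 0.2 s.
At the end, for the whole second after the job is handed in: The plate whose holes match lies over the studs, at rest and released: underside within 2.5 mm of the bed top, tilted less than 2 degrees, its axes within 0.08 rad of the bed's, its origin within 5 mm of the bed's middle in x and 17 mm in y (where only the studs through its holes let it lie flat) (z of plate_b in the frame of bed between 0.037 and 0.0425 m and x of plate_b in the frame of bed between -0.005 and 0.005 m and y of plate_b in the frame of bed between -0.017 and 0.017 m and angle between the x axis of plate_b and the x axis of bed, either way round below 0.08 rad and angle between plate_b's own z axis and vertical below 0.035 rad and linear speed of plate_b below 0.02 m/s and angular speed of plate_b below 0.1 rad/s and contact force between plate_b and the fingers below 0.1 N); the robot touches nothing.
It fails at once if one of the other two plates moved by more than 30 mm (distance of any of plate_a, plate_c from where it was at the start of the episode above 0.03 m).
It fails at once if the tray, stamp, jar or marker moved by more than 40 mm (distance of any of wax_tray, seal_stamp, bead_jar, marker from where it was at the start of the episode above 0.04 m).
It also fails if it takes over 64 s, if anything falls off the work surface, if the arm or the gripper's body presses on something with over 40 N, if the wrist force passes 120 N, or if a joint passes its speed limit or range.

## Working session

There is one attempt and no reset: what is moved stays moved. The work goes in short steps, Python scripts to look and compute and a shell command to move; the robot and the scene stay as the last step left them, time stands still between calls to the robot, and variables do not carry over. Pictures are saved under pics/ and viewed, and the job is handed in when it is done.

```bash
mkdir -p pics
python3 - <<'E'
from station import status, vision, job, env
import cv2, pickle
o=status.get_obs(); print(o, env.grip_depth)
for n in ("top","side","wrist"):
    c=vision.camera(n); cv2.imwrite(f"pics/{n}0.png",c["frame"]); pickle.dump(c,open(f"{n}0.pkl","wb"))
E
```

```text
{'time_s': 0.0, 'joint_pos': array([-1.29093194e+00,  2.64748826e-01,  1.60536034e+00, -1.62045492e-05,
        1.27368847e+00, -3.69171793e-02]), 'qvel': array([ 0.00010314, -0.00065642,  0.00024612, -0.00096264, -0.00091293,
        0.00091491]), 'joint_efforts': array([ 3.52086863e-05, -5.15103829e+01, -3.67311358e+01, -4.68136386e-04,
        1.30064061e-02,  1.45961485e-05]), 'tool_pos': array([ 0.21005227, -0.6407274 ,  0.22997231]), 'tcp_rot': array([-0.11075991, -0.6981549 , -0.11230625,  0.6983547 ]), 'force': array([-0.60731787,  0.22157337, -0.5417061 ]), 'wrist_torque': array([-0.01815878, -0.03751637, -0.05622276]), 'width': 1.0007419048105586} 0.0187
```

View pics/top0.png

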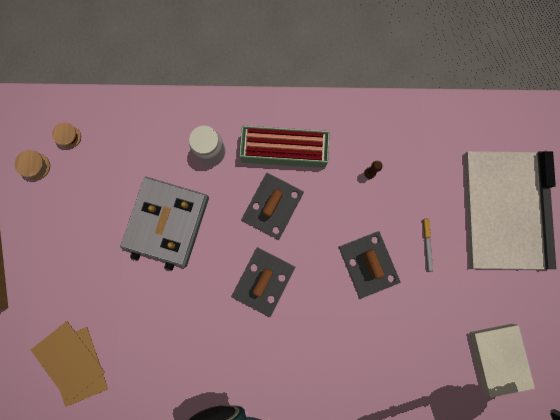

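View pics/side0.png

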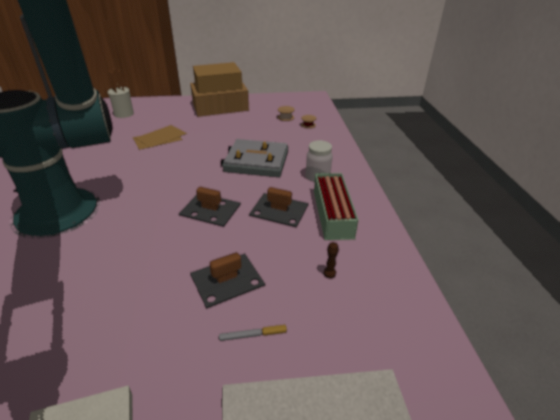

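View pics/wrist0.png

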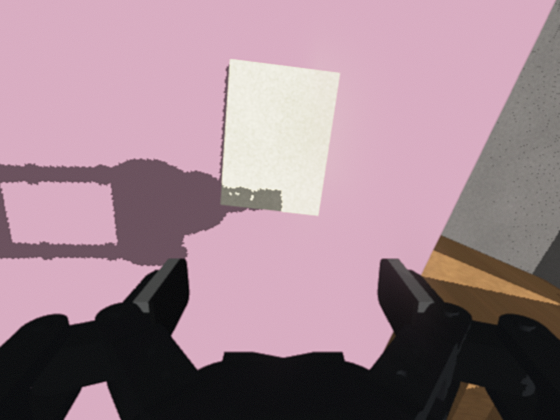

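The top view shows the jig at about (165,222), with its knobs (-x side) at the bottom. The plates are at (273,206), (263,282) and (370,265). I'll enlarge these.

Run:
```python
import cv2,pickle
import numpy as np
f=pickle.load(open("top0.pkl","rb"))["frame"]
def crop(x,y,w,h,s,n):
    cv2.imwrite(n,cv2.resize(f[y:y+h,x:x+w],None,fx=s,fy=s,interpolation=cv2.INTER_CUBIC))
crop(115,170,100,100,6,"pics/c_jig.png")
crop(222,165,90,160,3.7,"pics/c_ab.png") if 0 else None
a=[]
for x,y in ((232,167),(224,242),(330,225)):
    a.append(cv2.resize(f[y:y+80,x:x+80],None,fx=3.3*1,fy=3.3,interpolation=cv2.INTER_CUBIC))
cv2.imwrite("pics/c_pl.png",np.hstack(a))
for i,(x,y) in enumerate(((232,167),(224,242),(330,225))): crop(x,y,80,80,7,f"pics/c_p{i}.png")
```

```text
(no output)
```

View pics/c_jig.png

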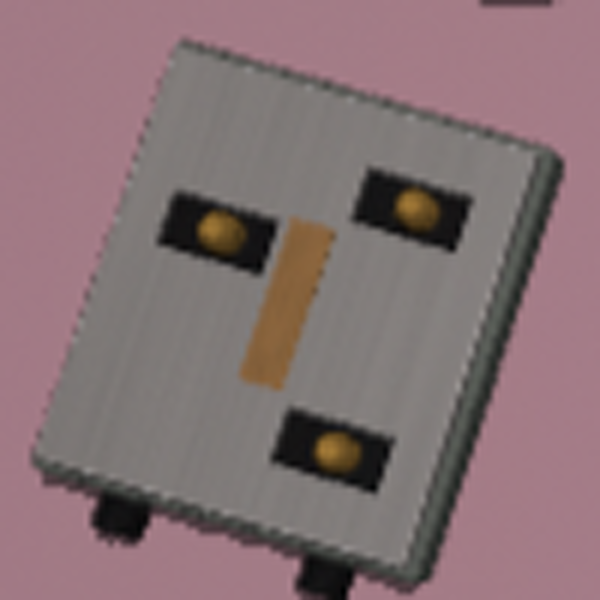

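View pics/c_pl.png

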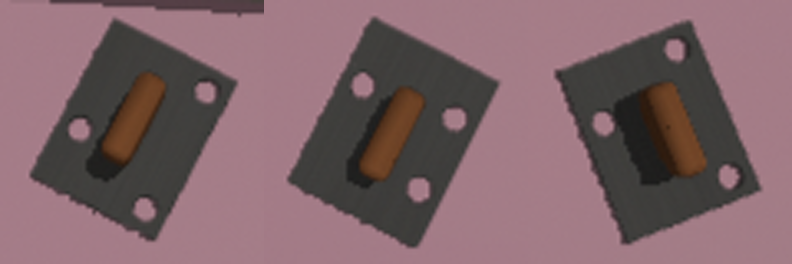

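Jig: with +x pointing up in the image, the single stud is up and to the left. The plate at (370,265) has the wide hole pair and the same handedness, so it is plate_b. The plate at (273,206) is the mirrored one (a), and the one at (263,282) is the narrow one (c). Next I'll view the larger crop and fit poses.

View pics/c_p2.png

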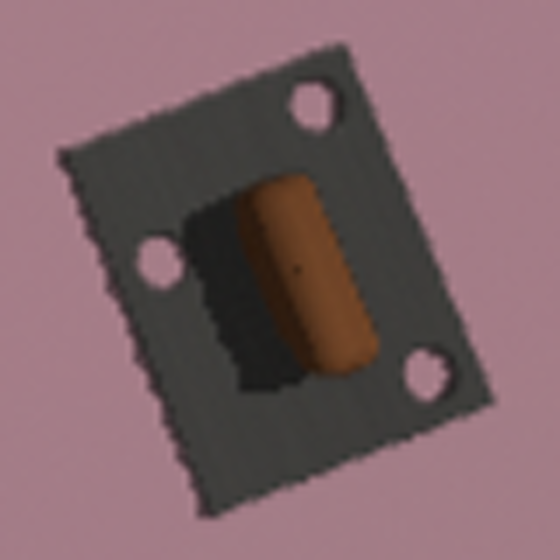

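```bash
cat > h.py <<'E'
import cv2,numpy as np,pickle
from scipy.optimize import least_squares
def proj(c,P): return cv2.projectPoints(np.asarray(P,float),np.asarray(c["rvec"],float),np.asarray(c["tvec"],float),np.asarray(c["mtx"],float),None)[0].reshape(-1,2)
def back(c,uv,z):
    R=cv2.Rodrigues(np.asarray(c["rvec"],float))[0];t=np.asarray(c["tvec"],float).reshape(3)
    C=-R.T@t; d=R.T@np.linalg.inv(c["mtx"])@np.array([uv[0],uv[1],1.]); return C+d*(z-C[2])/d[2]
def place(p,L):
    L=np.asarray(L,float); c,s=np.cos(p[2]),np.sin(p[2])
    return np.c_[p[0]+c*L[:,0]-s*L[:,1],p[1]+s*L[:,0]+c*L[:,1],L[:,2]]
def fit(c,L,uv,p0):
    uv=np.asarray(uv,float)
    r=least_squares(lambda p:(proj(c,place(p,L))-uv).ravel(),p0); 
    return r.x, (proj(c,place(r.x,L))-uv).round(1).tolist()
E
python3 - <<'E'
from h import *
c=pickle.load(open("top0.pkl","rb"))
for uv in ((165,222),(370,265),(0,0),(559,0),(0,419)): print(uv,back(c,uv,0.02).round(3))
R=cv2.Rodrigues(c["rvec"])[0]; print("cam",(-R.T@c["tvec"].reshape(3)).round(3), c["mtx"][0])
E
```

```text
(165, 222) [0.576 0.213 0.02 ]
(370, 265) [ 0.475 -0.303  0.02 ]
(0, 0) [1.174 0.688 0.02 ]
(559, 0) [ 1.197 -0.829  0.02 ]
(0, 419) [0.101 0.582 0.02 ]
cam [ 0.464 -0.071  1.1  ] [429.64666315   0.         278.61427667]
```

Run:
```python
from h import *
c=pickle.load(open("top0.pkl","rb"))
def cv(pts,s,o): return [((x+.5)/s-.5+o[0],(y+.5)/s-.5+o[1]) for x,y in pts]
L=np.array([(70,55,8),(70,-55,8),(-70,-55,8),(-70,55,8)])/1e3
p,e=fit(c,L,cv([(62,150),(345,45),(493,402),(205,517)],7,(330,225)),[.475,-.303,.3]); print("plateB",p.round(4),e)
J=np.array([(95,85,40),(95,-85,40),(-95,-85,40),(-95,85,40)])/1e3
j,e=fit(c,J,cv([(183,42),(542,150),(412,572),(35,458)],6,(115,170)),[.576,.213,-.2]); print("jig",j.round(4),e)
S=np.array([(-52,-37),(52,-37),(20,37)])/1e3
for z in (.05,.055):
  q=np.array([back(c,u,z)[:2] for u in cv([(338,452),(417,208),(222,231)],6,(115,170))])
  cs,sn=np.cos(j[2]),np.sin(j[2]); l=(q-j[:2])@np.array([[cs,-sn],[sn,cs]]); print((l-S).round(4))
from station import status
from scipy.spatial.transform import Rotation as Ro
o=status.get_obs(); w,x,y,z=o["tcp_rot"]; print(Ro.from_quat([x,y,z,w]).as_matrix().round(3))
```

```text
plateB [ 0.4771 -0.3031  0.3735] [[0.1, -0.2], [-0.3, -0.4], [-0.2, 0.6], [0.4, -0.0]]
jig [ 0.5789  0.2118 -0.2757] [[-1.7, -2.2], [3.0, -1.2], [0.9, 2.0], [-2.1, 1.1]]
[[-0.0011 -0.0027]
 [-0.0008 -0.0021]
 [-0.0006 -0.0024]]
[[-0.001  -0.0039]
 [-0.0012 -0.0034]
 [-0.0009 -0.004 ]]
[[-0.     0.312 -0.95 ]
 [ 0.002 -0.95  -0.312]
 [-1.    -0.002 -0.   ]]
```

Next I'll move above plate B at the current height, with the yaw aligned to the handle.

```bash
python3 -m inch '[0,-0.04,-0.06,0,0,0,1, 0,-0.06,-0.09,-1,0,0,1, 0,-0.08,-0.12,-2,0,0,1, 0,-0.1,-0.15,-3.2,0,0,1, 0,-0.12,-0.18,-3.2,0,0,1, 0,-0.14,-0.21,-3.2,0,0,1, 0,-0.16,-0.24,-3.2,0,0,1, 0,-0.18,-0.27,-3.2,0,0,1, 0,-0.2,-0.3,-3.2,0,0,1, 0,-0.22,-0.33,-3.2,0,0,1, 0,-0.238,-0.359,-3.2,0,0,1, 0,-0.238,-0.359,-3.2,0,0,1, 0,-0.238,-0.359,-3.2,0,0,1, 0,-0.238,-0.359,-3.2,0,0,1]'
python3 - <<'E'
from station import status, vision
import cv2,pickle
c=vision.camera("wrist"); cv2.imwrite("pics/w1.png",c["frame"]); pickle.dump(c,open("w1.pkl","wb"))
c=vision.camera("top"); cv2.imwrite("pics/t1.png",c["frame"]); pickle.dump(c,open("t1.pkl","wb"))
print(status.get_obs()["tool_pos"])
E
```

```text
time_s: 1.32
tool_pos: [0.4769, -0.3035, 0.231]
tcp_rot: [-0.131, -0.694, -0.131, 0.695]
force: [-0.5, 0.3, -0.1]
width: 0.999
[ 0.47647361 -0.30431619  0.2310763 ]
```

View pics/w1.png

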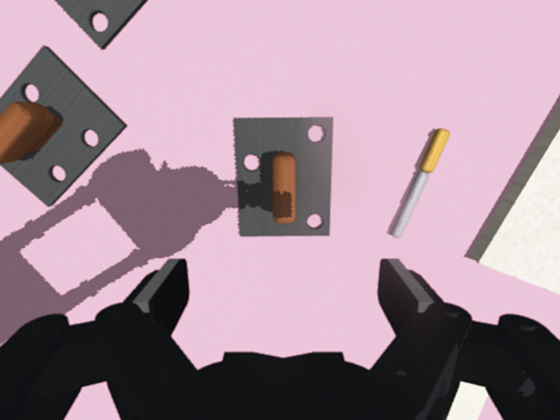

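The wrist view shows plate B with corners near (235,118), (333,118), (330,236) and (240,236), and its handle in line with the jaws' closing plane. I'll refine the pose with this.

Run:
```python
from h import *
c=pickle.load(open("w1.pkl","rb"))
L=np.array([(70,55,8),(70,-55,8),(-70,-55,8),(-70,55,8),(52,-37,8),(-52,-37,8),(20,37,8)])/1e3
p,e=fit(c,L,[(234.5,118),(333,118),(330,236),(240,236.5),(316,133),(315,221),(252,162)],[.477,-.303,.37]); print(p.round(4),e)
from station import status
from scipy.spatial.transform import Rotation as Ro
o=status.get_obs(); w,x,y,z=o["tcp_rot"]; M=Ro.from_quat([x,y,z,w]).as_matrix();print(M.round(4))
d=np.r_[p[:2],0.027]-o["tool_pos"]; print(o["tool_pos"],M.T@d, "yaw err deg (world)", np.degrees(p[2]-np.pi/2-np.arctan2(M[1,1],M[0,1])))
```

```text
[ 0.4765 -0.305   0.3834] [[-0.6, -0.2], [0.4, -1.2], [-0.4, -0.4], [-0.2, -0.1], [0.8, 0.6], [0.1, 0.7], [-0.2, 0.8]]
[[-6.000e-04  3.630e-01 -9.318e-01]
 [-2.000e-04 -9.318e-01 -3.630e-01]
 [-1.000e+00 -0.000e+00  6.000e-04]]
[ 0.47647361 -0.30431619  0.2310763 ] [2.04076392e-01 6.72623682e-04 1.23230726e-04] yaw err deg (world) 0.6865229736216625
```

```bash
python3 -m inch '[0.04,0,0,-0.5,0,0,1, 0.08,0.0005,0,-0.5,0,0,1, 0.12,0.0005,0,-0.5,0,0,1, 0.15,0.0005,0,-0.5,0,0,1, 0.175,0.0005,0,-0.5,0,0,1, 0.195,0.0005,0,-0.5,0,0,1, 0.204,0.0005,0,-0.5,0,0,1, 0.204,0.0005,0,-0.5,0,0,1, 0.204,0.0005,0,-0.5,0,0,1, 0.204,0.0005,0,-0.5,0,0,0.6, 0.204,0.0005,0,-0.5,0,0,0.4, 0.204,0.0005,0,-0.5,0,0,0.2, 0.204,0.0005,0,-0.5,0,0,0, 0.204,0.0005,0,-0.5,0,0,0, 0.204,0.0005,0,-0.5,0,0,0, 0.204,0.0005,0,-0.5,0,0,0, 0.204,0.0005,0,-0.5,0,0,0, 0.204,0.0005,0,-0.5,0,0,0]' 80
```

```text
time_s: 2.92
tool_pos: [0.4781, -0.3042, 0.0283]
tcp_rot: [0.134, 0.695, 0.134, -0.694]
force: [-1.0, 0.8, 5.6]
width: 0.271
```

```bash
python3 -m inch '[-0.01,0,0,0,0,0,0, -0.03,0,0,0,0,0,0, -0.06,0,0,0,0,0,0, -0.1,0,0,0,0,0,0, -0.14,0,0,0,0,0,0, -0.17,0,0,0,0,0,0, -0.17,0,0,0,0,0,0, -0.17,0,0,0,0,0,0, -0.17,0,0,0,0,0,0, -0.17,0,0,0,0,0,0]'
python3 - <<'E'
from h import *
from station import status, vision
c=vision.camera("wrist"); cv2.imwrite("pics/w2.png",c["frame"])
o=status.get_obs(); print(o["tool_pos"],o["force"],o["wrist_torque"])
from scipy.spatial.transform import Rotation as Ro
w,x,y,z=o["tcp_rot"]; M=Ro.from_quat([x,y,z,w]).as_matrix();print(M.round(4))
print(M.T@(np.r_[.578,.209,o["tool_pos"][2]]-o["tool_pos"]))
E
```

```text
time_s: 3.75
tool_pos: [0.4753, -0.3024, 0.1936]
tcp_rot: [-0.132, -0.693, -0.136, 0.696]
force: [0.2, -0.2, -5.6]
width: 0.27
[ 0.47537492 -0.30244886  0.19358726] [-0.04901678 -0.70864319 -5.14191815] [-0.00742752  0.02554112  0.02063865]
[[-0.0054  0.3722 -0.9281]
 [ 0.0038 -0.9281 -0.3722]
 [-1.     -0.0055  0.0036]]
[ 0.00138094 -0.43649182 -0.28563058]
```

View pics/w2.png

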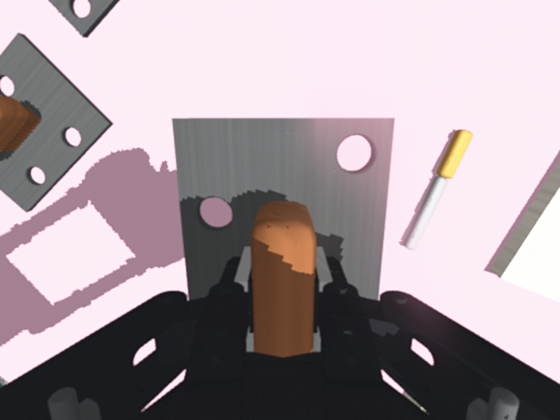

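The plate is held, well aligned with the fingers. I'll check the stud positions in the initial side image to pin them down.

Run:
```python
from h import *
c=pickle.load(open("side0.pkl","rb"));f=c["frame"]
cv2.imwrite("pics/s_jig.png",cv2.resize(f[132:182,212:297],None,fx=9,fy=9,interpolation=cv2.INTER_CUBIC))
```

```text
(no output)
```

View pics/s_jig.png

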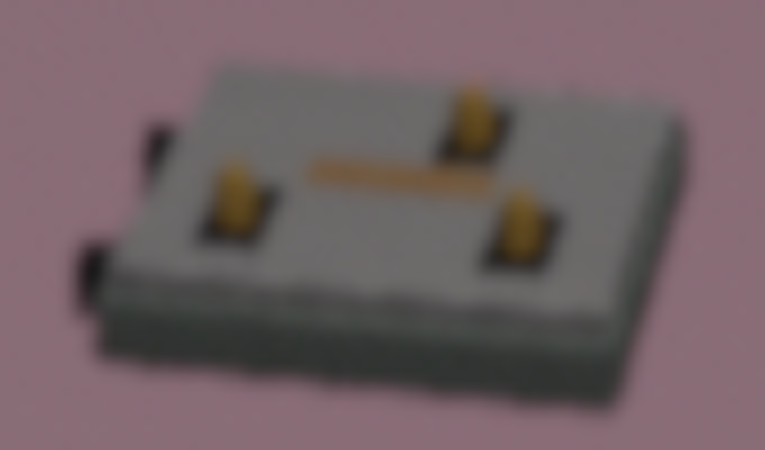

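```bash
cat > f.py <<'E'
from h import *
t=pickle.load(open("top0.pkl","rb"));s=pickle.load(open("side0.pkl","rb"))
def cv(pts,k,o): return np.array([((x+.5)/k-.5+o[0],(y+.5)/k-.5+o[1]) for x,y in pts])
S=np.array([(-52,-37,51),(52,-37,51),(20,37,51)])/1e3
tu=cv([(338,452),(417,208),(222,231)],6,(115,170)); su=cv([(235,202),(522,230),(473,123)],9,(212,132))
J=np.array([(35,0,40),(-35,0,40)])/1e3
g=cv([(312,226),(262,383)],6,(115,170)) # card ends
for nm,fn in {"top":lambda p:(proj(t,place(p,S))-tu).ravel(),"side":lambda p:(proj(s,place(p,S))-su).ravel(),"both":lambda p:np.r_[(proj(t,place(p,S))-tu).ravel(),(proj(s,place(p,S))-su).ravel()]}.items():
    r=least_squares(fn,[.578,.209,-.27]); print(nm,r.x.round(4),r.fun.round(2))
r=fit(t,J,g,[.578,.21,-.27]);print("card",r)
E
python3 f.py
```

```text
top [ 0.5773  0.2095 -0.2743] [-0.03 -0.11  0.1   0.02 -0.06  0.09]
side [ 0.5777  0.2006 -0.2779] [-0.01  0.08 -0.04 -0.06  0.06 -0.01]
both [ 0.5775  0.2084 -0.2751] [ 0.39 -0.2   0.55 -0.05  0.39 -0.01 -0.1  -1.08 -0.27 -1.3  -0.2  -1.12]
card (array([ 0.57816137,  0.21433859, -0.25957715]), [[0.1, -0.4], [-0.1, 0.4]])
```

```bash
python3 -m inch '[0,-0.02,-0.005,1,0,0,0, 0,-0.05,-0.011,3,0,0,0, 0,-0.09,-0.02,6,0,0,0, 0,-0.13,-0.03,9,0,0,0, 0,-0.17,-0.039,12,0,0,0, 0,-0.21,-0.048,15,0,0,0, 0,-0.25,-0.057,18,0,0,0, 0,-0.29,-0.066,21,0,0,0, 0,-0.33,-0.075,24,0,0,0, 0,-0.37,-0.084,27,0,0,0, 0,-0.41,-0.093,30,0,0,0, 0,-0.45,-0.102,33,0,0,0, 0,-0.49,-0.111,36,0,0,0, 0,-0.52,-0.118,37,0,0,0, 0,-0.545,-0.124,37.6,0,0,0, 0,-0.559,-0.127,37.6,0,0,0, 0,-0.559,-0.127,37.6,0,0,0, 0,-0.559,-0.127,37.6,0,0,0, 0,-0.559,-0.127,37.6,0,0,0]'
python3 - <<'E'
from h import *
from station import status, vision
for n in ("wrist","top"):
    c=vision.camera(n); cv2.imwrite(f"pics/{n}3.png",c["frame"]); pickle.dump(c,open(f"{n}3.pkl","wb"))
o=status.get_obs(); print(o["tool_pos"],o["force"],o["wrist_torque"],o["joint_pos"])
E
```

```text
time_s: 5.38
tool_pos: [0.3864, 0.2612, 0.1957]
tcp_rot: [0.096, -0.7, 0.098, 0.701]
force: [-1.0, 0.9, -4.6]
width: 0.275
[0.38701513 0.26100988 0.19640548] [-0.63316159 -0.12995849 -4.57628135] [-0.01244636 -0.0359068   0.01062917] [ 5.40269599e-01 -1.10333766e-01  2.07117649e+00 -4.15268174e-04
  1.18252548e+00  2.38725546e+00]
```

View pics/wrist3.png

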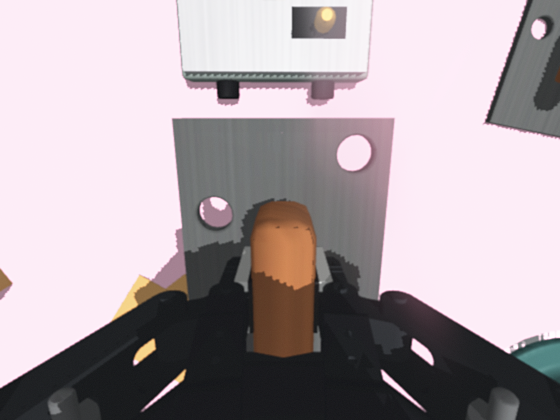

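View pics/top3.png

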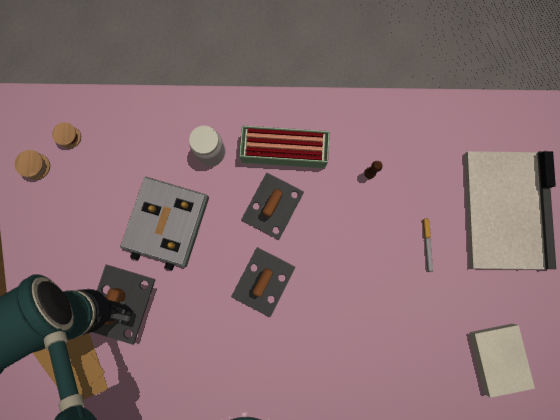

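The wrist view shows the near jig stud at about (326,17), with the plate parallel to the jig. I'll zoom in for numbers.

Run:
```python
from h import *
c=pickle.load(open("wrist3.pkl","rb"));f=c["frame"]
cv2.imwrite("pics/w3c.png",cv2.resize(f[0:110,165:385],None,fx=3.6,fy=3.6,interpolation=cv2.INTER_CUBIC))
cv2.imwrite("pics/w3d.png",cv2.resize(f[105:305,165:405],None,fx=2.8,fy=2.8,interpolation=cv2.INTER_CUBIC))
```

```text
(no output)
```

View pics/w3c.png

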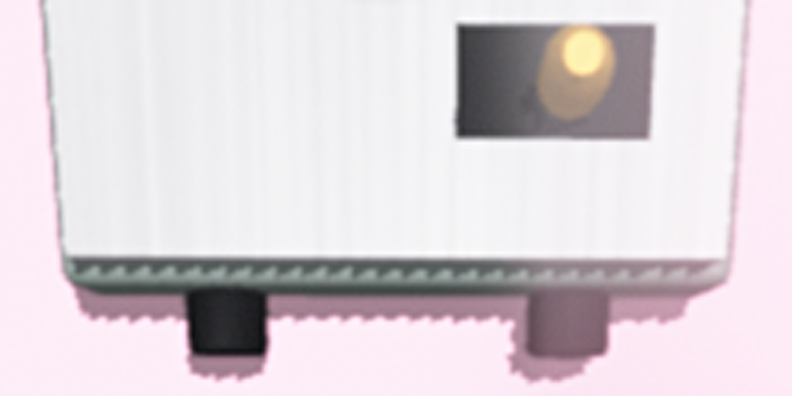

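View pics/w3d.png

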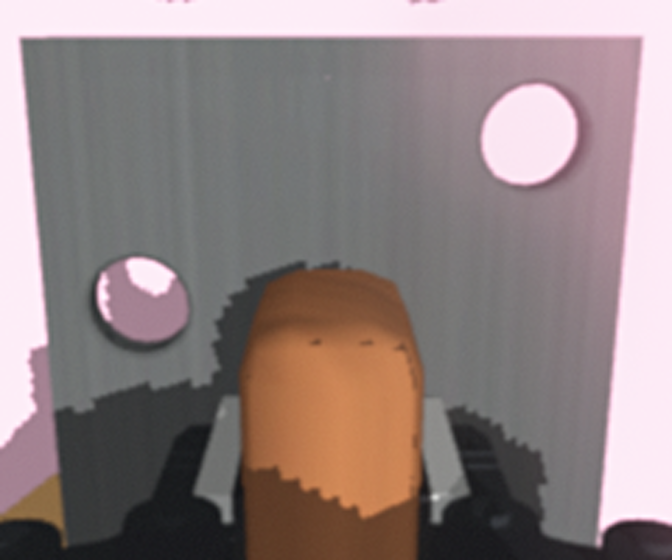

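Run:
```python
from h import *
from scipy.spatial.transform import Rotation as Ro
c=pickle.load(open("wrist3.pkl","rb"))
def cv(pts,k,o): return np.array([((x+.5)/k-.5+o[0],(y+.5)/k-.5+o[1]) for x,y in pts])
stud=back(c,(326.6,14.1),.062); 
j=[.5773,.2095,-.2743]
print("stud wrist",stud, "top-fit", place(j,[(-.052,-.037,.062)]))
uv=cv([(22,38),(641,38),(532,134),(140,303)],2.8,(165,105))
L=np.array([(70,55,8),(70,-55,8),(52,-37,8),(20,37,8)])/1e3
def fn(p):
    P=place(p[:3],L);P[:,2]+=p[3]; return (proj(c,P)-uv).ravel()
r=least_squares(fn,[.387,.261,-.275,.17]);print("plate",r.x.round(4),r.fun.round(1))
tool=np.array([0.3868,0.2611,0.1962]); print("plate z expect",.1962-.0275)
R=cv2.Rodrigues(np.asarray(c["rvec"]))[0]; print("cam",-R.T@np.asarray(c["tvec"]).ravel(), R[2])
# plate if z fixed
for z in (.168,.171):
  r=least_squares(lambda p:fn(np.r_[p,z]),[.387,.261,-.275]);print(z,r.x.round(4),r.fun.round(1))
# jig edge corners (-95 side) of the light top: direction
a=cv([(68,258),(728,258)],3.6,(165,0)); q=[back(c,u,.04) for u in a]; print(q, np.arctan2(*(q[0]-q[1])[[1,0]])-np.pi/2)
b=cv([(458,24),(655,24),(458,137),(650,137)],3.6,(165,0)); q=np.array([back(c,u,.0405) for u in b]); print("slot centre",q.mean(0))
from h import place
jj=np.array(j); d=q.mean(0)[:2]-jj[:2]; cs,sn=np.cos(j[2]),np.sin(j[2]); print("slot local rel pattern",d@[cs,sn], d@[-sn,cs])
```

```text
stud wrist [0.51701658 0.18889542 0.062     ] top-fit [[0.51722171 0.18796865 0.062     ]]
plate [ 0.3851  0.2612 -0.2734  0.1656] [ 0.2 -0.7 -0.6 -0.9  0.2  1.2  0.2  0.5]
plate z expect 0.16870000000000002
cam [0.45269871 0.24276307 0.33887552] [-0.26383157  0.0714173  -0.96192124]
0.168 [ 0.3852  0.2612 -0.2733] [-1.5 -1.   1.1 -1.3  1.2  1.4 -0.8  1.6]
0.171 [ 0.3854  0.2612 -0.2732] [-3.7 -1.4  3.2 -1.7  2.5  1.6 -2.1  2.9]
[array([0.51288832, 0.31471862, 0.04      ]), array([0.46972281, 0.1612409 , 0.04      ])] -0.2741668715065777
slot centre [0.51792746 0.19233886 0.0405    ]
slot local rel pattern -0.052504404131532526 -0.032601999289964885
```

```bash
cat > st.py <<'E'
from h import *
from station import status
from scipy.spatial.transform import Rotation as Ro
o=status.get_obs(); w,x,y,z=o["tcp_rot"]; M=Ro.from_quat([x,y,z,w]).as_matrix()
print("t",round(o["time_s"],2),"pos",o["tool_pos"].round(4),"F",o["force"].round(2),"T",o["wrist_torque"].round(3),"w",round(o["width"],3))
print("toolx",M[:,0].round(4),"yaw y+90",round(np.arctan2(M[1,1],M[0,1])+np.pi/2,4))
E
python3 - <<'E'
from st import *
print(M.T@np.array([.192,-.0507,0]))
E
```

```text
t 5.48 pos [0.387  0.261  0.1964] F [-0.63 -0.13 -4.58] T [-0.012 -0.036  0.011] w 0.272
toolx [-0.0013 -0.0012 -1.    ] yaw y+90 -0.276
[-1.91372209e-04 -3.54680529e-03 -1.98549423e-01]
```

```bash
python3 -m inch '[0,0,-0.02,0,0,0,0, 0,-0.001,-0.05,0,0,0,0, 0,-0.002,-0.08,0,0,0,0, 0,-0.003,-0.11,0,0,0,0, 0,-0.0035,-0.14,0,0,0,0, 0,-0.0035,-0.17,0,0,0,0, 0,-0.0035,-0.19,0,0,0,0, 0,-0.0035,-0.1985,0,0,0,0, 0.03,-0.0035,-0.1985,0,0,0,0, 0.05,-0.0035,-0.1985,0,0,0,0, 0.07,-0.0035,-0.1985,0,0,0,0, 0.08,-0.0035,-0.1985,0,0,0,0, 0.08,-0.0035,-0.1985,0,0,0,0, 0.08,-0.0035,-0.1985,0,0,0,0, 0.08,-0.0035,-0.1985,0,0,0,0, 0.08,-0.0035,-0.1985,0,0,0,0]'
python3 - <<'E'
from st import *
from station import vision
for n in ("wrist","side"):
    c=vision.camera(n); cv2.imwrite(f"pics/{n}4.png",c["frame"]); pickle.dump(c,open(f"{n}4.pkl","wb"))
    if n=="side": cv2.imwrite("pics/side4c.png",cv2.resize(c["frame"][60:200,180:340],None,fx=4.5,fy=4.2,interpolation=cv2.INTER_CUBIC))
E
```

```text
time_s: 6.82
tool_pos: [0.5807, 0.2122, 0.1194]
tcp_rot: [-0.097, 0.702, -0.096, -0.699]
force: [0.7, 0.7, -5.2]
width: 0.274
t 6.82 pos [0.5807 0.2122 0.1194] F [ 0.74  0.68 -5.17] T [0.014 0.005 0.003] w 0.274
toolx [ 0.0034  0.0011 -1.    ] yaw y+90 -0.2748
```

View pics/wrist4.png

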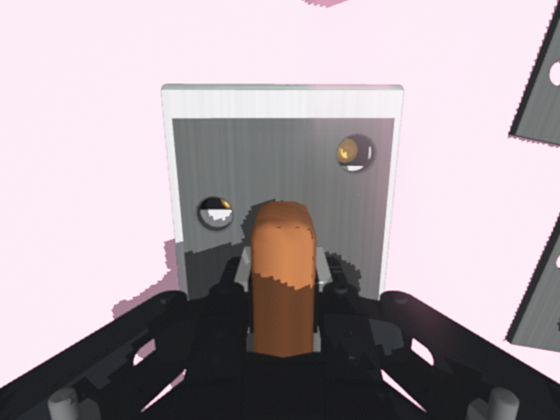

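View pics/side4c.png

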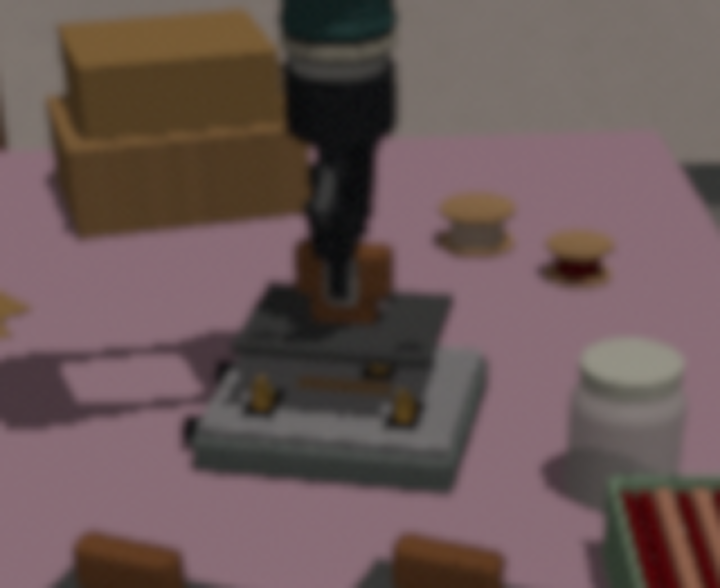

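The studs show through the front holes. I'll zoom in to measure the remaining offset.

Run:
```python
from h import *
f=pickle.load(open("wrist4.pkl","rb"))["frame"]
a=cv2.resize(f[130:180,330:380],None,fx=8,fy=8,interpolation=cv2.INTER_CUBIC);b=cv2.resize(f[187:237,191:241],None,fx=8,fy=8,interpolation=cv2.INTER_CUBIC)
cv2.imwrite("pics/w4c.png",np.hstack([b,a]))
```

```text
(no output)
```

View pics/w4c.png

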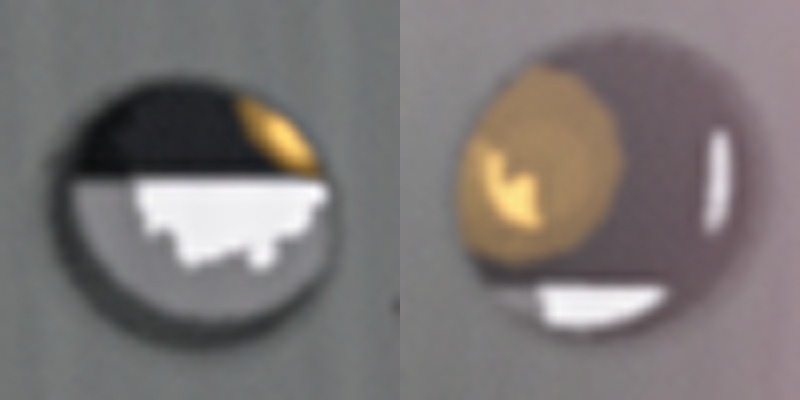

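```bash
cat > ov.py <<'E'
import sys
from h import *
# overlay predicted studs/holes: pkl, jig x y yaw, plate x y yaw z
n=sys.argv[1]; v=list(map(float,sys.argv[3:])); j=v[:3];p=v[3:6];pz=v[6]
c=pickle.load(open(n,"rb"));f=c["frame"]
x0,y0,w,k=185,125,200,4
g=cv2.convertScaleAbs(cv2.resize(f[y0:y0+130,x0:x0+w],None,fx=k,fy=k,interpolation=cv2.INTER_CUBIC),alpha=1.3)
H=[(52,-37),(20,37)]; a=np.linspace(0,2*np.pi,40)
def dr(q,cx,cy,r,z,zo,col):
    L=np.c_[cx/1e3+r*np.cos(a),cy/1e3+r*np.sin(a),0*a+z]; P=place(q,L);P[:,2]+=zo
    uv=((proj(c,P)-[x0,y0]+.5)*k-.5).round().astype(int); cv2.polylines(g,[uv],True,col,1)
for h in H:
    dr(j,*h,.004,.062,0,(0,0,255)); dr(j,*h,.008,.055,0,(0,255,255)); dr(p,*h,.0095,.008,pz,(0,255,0)); dr(p,*h,.0095,0,pz,(255,200,0))
cv2.imwrite(sys.argv[2],g)
E
python3 ov.py wrist4.pkl pics/ov4.png .5772 .2102 -.274 .5791 .2123 -.2735 .089
```

```text
(no output)
```

View pics/ov4.png

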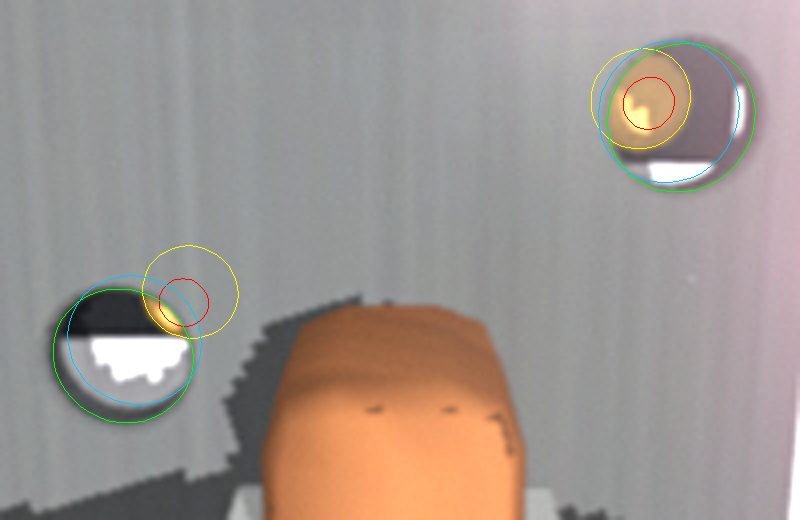

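The overlay matches the seen studs well. The plate needs about (-1.9,-2.1) mm in world. I'll correct that and lower it to just over the tips.

```bash
python3 -m inch '[0,0.0025,0.0012,0,0,0,0, 0.008,0.0025,0.0012,0,0,0,0, 0.016,0.0025,0.0012,0,0,0,0, 0.022,0.0025,0.0012,0,0,0,0, 0.026,0.0025,0.0012,0,0,0,0, 0.026,0.0025,0.0012,0,0,0,0, 0.026,0.0025,0.0012,0,0,0,0, 0.026,0.0025,0.0012,0,0,0,0]'
python3 - <<'E'
from st import *
from station import vision
c=vision.camera("wrist"); pickle.dump(c,open("w5.pkl","wb"))
pz=o["tool_pos"][2]-.028
import os; os.system(f"python3 ov.py w5.pkl pics/ov5.png .5772 .2102 -.274 {o['tool_pos'][0]-.0016} {o['tool_pos'][1]+.0001} -.2735 {pz}")
E
```

```text
time_s: 7.58
tool_pos: [0.5776, 0.2097, 0.0912]
tcp_rot: [-0.097, 0.7, -0.097, -0.7]
force: [0.3, -0.3, -4.2]
width: 0.271
t 7.58 pos [0.5776 0.2097 0.0912] F [ 0.31 -0.33 -4.24] T [ 0.022  0.009 -0.089] w 0.271
toolx [ 0.  0. -1.] yaw y+90 -0.2748
```

View pics/ov5.png

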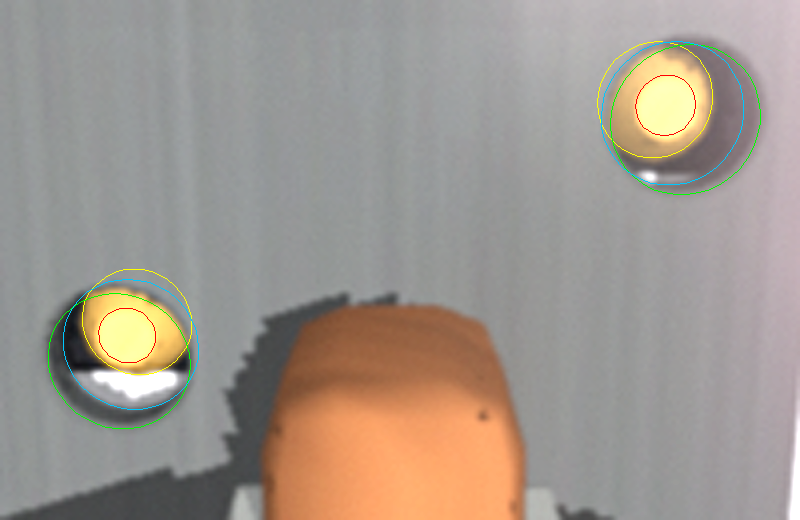

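The tips sit inside the holes, about 0.7 mm off. I'll make that small correction and lower in steps while watching the force.

```bash
python3 -m inch '[0.002,-0.0003,-0.0006,0,0,0,0, 0.005,-0.0003,-0.0006,0,0,0,0, 0.008,-0.0003,-0.0006,0,0,0,0, 0.011,-0.0003,-0.0006,0,0,0,0, 0.011,-0.0003,-0.0006,0,0,0,0, 0.011,-0.0003,-0.0006,0,0,0,0, 0.011,-0.0003,-0.0006,0,0,0,0]'; python3 st.py
```

```text
time_s: 8.22
tool_pos: [0.578, 0.2098, 0.0802]
tcp_rot: [0.097, -0.7, 0.097, 0.7]
force: [-0.0, 0.2, -5.4]
width: 0.273
t 8.22 pos [0.578  0.2098 0.0802] F [-0.02  0.19 -5.39] T [-0.035  0.018  0.027] w 0.273
toolx [-2.e-04 -1.e-04 -1.e+00] yaw y+90 -0.2748
```

```bash
python3 -m inch '[0.002,0,0,0,0,0,0, 0.004,0,0,0,0,0,0, 0.006,0,0,0,0,0,0, 0.008,0,0,0,0,0,0, 0.010,0,0,0,0,0,0, 0.010,0,0,0,0,0,0, 0.010,0,0,0,0,0,0]'; python3 st.py
```

```text
time_s: 8.8
tool_pos: [0.5779, 0.2097, 0.07]
tcp_rot: [0.097, -0.7, 0.097, 0.701]
force: [-0.2, -0.6, -4.3]
width: 0.273
t 8.8 pos [0.5779 0.2097 0.07  ] F [-0.22 -0.58 -4.28] T [-0.015  0.044  0.   ] w 0.273
toolx [-6.e-04 -2.e-04 -1.e+00] yaw y+90 -0.2748
```

```bash
python3 -m inch '[0.0005,0,0,0,0,0,0, 0.001,0,0,0,0,0,0, 0.0015,0,0,0,0,0,0, 0.002,0,0,0,0,0,0, 0.002,0,0,0,0,0,0, 0.002,0,0,0,0,0,0]'; python3 st.py
```

```text
time_s: 9.3
tool_pos: [0.5782, 0.2098, 0.0684]
tcp_rot: [-0.097, 0.701, -0.097, -0.7]
force: [0.3, 0.4, -5.5]
width: 0.273
t 9.3 pos [0.5782 0.2098 0.0684] F [ 0.27  0.43 -5.5 ] T [-0.011  0.028 -0.033] w 0.273
toolx [ 2.e-04  1.e-04 -1.e+00] yaw y+90 -0.2748
```

```bash
python3 -m inch '[0.0005,0,0,0,0,0,0, 0.001,0,0,0,0,0,0, 0.001,0,0,0,0,0,0]'; python3 st.py;  python3 -m inch '[0.0005,0,0,0,0,0,0, 0.001,0,0,0,0,0,0, 0.001,0,0,0,0,0,0]'; python3 st.py
```

```text
time_s: 9.55
tool_pos: [0.5782, 0.2098, 0.0683]
tcp_rot: [-0.097, 0.701, -0.097, -0.7]
force: [-3.7, -1.2, 4.2]
width: 0.276
t 9.55 pos [0.5782 0.2098 0.0683] F [-3.65 -1.16  4.18] T [-0.22   0.54  -0.023] w 0.276
toolx [ 2.e-04  0.e+00 -1.e+00] yaw y+90 -0.2749
time_s: 9.8
tool_pos: [0.5782, 0.2098, 0.0683]
tcp_rot: [-0.097, 0.7, -0.097, -0.7]
force: [-7.1, -2.0, 9.8]
width: 0.272
t 9.8 pos [0.5782 0.2098 0.0683] F [-7.06 -1.97  9.79] T [-0.468  0.949 -0.037] w 0.272
toolx [ 1.e-04 -0.e+00 -1.e+00] yaw y+90 -0.2748
```

Contact at TCP z 0.0683, with some lateral force. I'll look before pressing.

Run:
```python
from h import *
from station import vision
c=vision.camera("wrist"); f=c["frame"]; pickle.dump(c,open("w6.pkl","wb"))
cv2.imwrite("pics/w6.png",cv2.resize(f[60:320,140:420],None,fx=2.3,fy=2.3,interpolation=cv2.INTER_CUBIC))
c=vision.camera("side"); f=c["frame"]; pickle.dump(c,open("s6.pkl","wb"))
cv2.imwrite("pics/s6.png",cv2.convertScaleAbs(cv2.resize(f[110:180,200:310],None,fx=7,fy=7,interpolation=cv2.INTER_CUBIC),alpha=1.6))
```

```text
(no output)
```

View pics/w6.png

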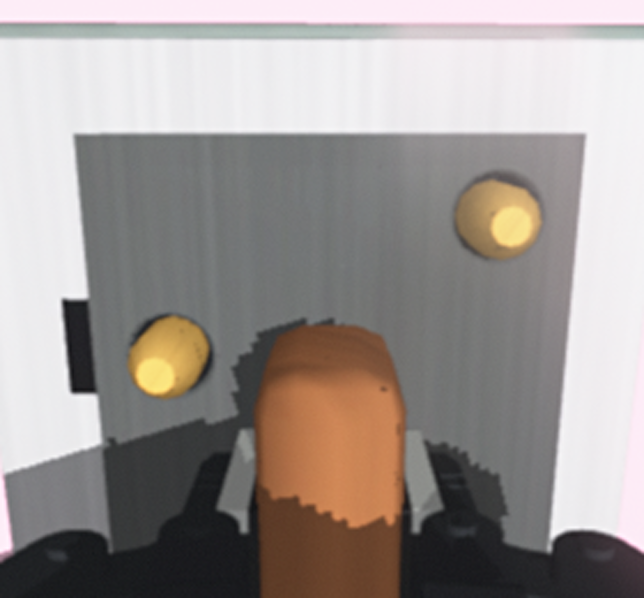

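View pics/s6.png

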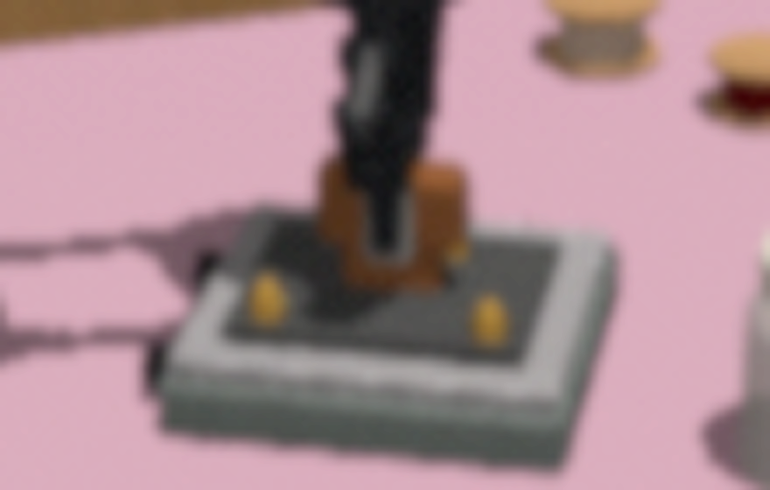

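All three studs stand through the holes and the plate looks flat. Now press about 15 N and hold.

```bash
python3 -m inch '[0.0006,0,0,0,0,0,0, 0.0006,0,0,0,0,0,0, 0.0006,0,0,0,0,0,0, 0.0006,0,0,0,0,0,0]';python3 st.py; python3 -m inch '[0,0,0,0,0,0,0, 0,0,0,0,0,0,0, 0,0,0,0,0,0,0, 0,0,0,0,0,0,0, 0,0,0,0,0,0,0]';python3 st.py
```

```text
time_s: 10.23
tool_pos: [0.5782, 0.2098, 0.0683]
tcp_rot: [-0.097, 0.701, -0.097, -0.7]
force: [-7.7, -2.4, 12.5]
width: 0.269
t 10.23 pos [0.5782 0.2098 0.0683] F [-7.68 -2.39 12.47] T [-0.47   1.183 -0.003] w 0.269
toolx [ 3.e-04  0.e+00 -1.e+00] yaw y+90 -0.2747
time_s: 10.65
tool_pos: [0.5782, 0.2098, 0.0683]
tcp_rot: [-0.097, 0.701, -0.097, -0.7]
force: [-8.3, -2.4, 12.7]
width: 0.273
t 10.65 pos [0.5782 0.2098 0.0683] F [-8.35 -2.4  12.72] T [-0.52   1.227 -0.053] w 0.273
toolx [ 3.e-04  0.e+00 -1.e+00] yaw y+90 -0.2748
```

Held for about 0.75 s at 12.5 N net, which is about 17 N on the bed with the plate's weight. Next: ease off, release, retreat.

```bash
python3 -m inch '[-0.001,0,0,0,0,0,0, -0.0022,0,0,0,0,0,0, -0.0022,0,0,0,0,0,0, -0.0022,0,0,0,0,0,0.4, -0.0022,0,0,0,0,0,0.6, -0.0022,0,0,0,0,0,0.8, -0.0022,0,0,0,0,0,1, -0.0022,0,0,0,0,0,1, -0.0022,0,0,0,0,0,1, -0.0022,0,0,0,0,0,1]'; python3 st.py
```

```text
time_s: 11.48
tool_pos: [0.5782, 0.2098, 0.0679]
tcp_rot: [-0.097, 0.7, -0.097, -0.7]
force: [-0.3, 0.1, -0.5]
width: 1.003
t 11.48 pos [0.5782 0.2098 0.0679] F [-0.29  0.12 -0.51] T [-0.057  0.003  0.055] w 1.003
toolx [ 1.e-04  0.e+00 -1.e+00] yaw y+90 -0.2749
```

```bash
python3 -m inch '[-0.01,0,0,0,0,0,1, -0.03,0,0,0,0,0,1, -0.06,0,0,0,0,0,1, -0.09,0,0,0,0,0,1, -0.12,0,0,0,0,0,1, -0.15,0,0.03,0,0,0,1, -0.15,0,0.06,0,0,0,1, -0.15,0,0.09,0,0,0,1, -0.15,0,0.11,0,0,0,1, -0.15,0,0.11,0,0,0,1, -0.15,0,0.11,0,0,0,1, -0.15,0,0.11,0,0,0,1]'
python3 - <<'E'
from st import *
from station import vision
c=vision.camera("wrist"); f=c["frame"]; pickle.dump(c,open("w7.pkl","wb")); cv2.imwrite("pics/w7.png",f)
c=vision.camera("side"); f=c["frame"]
cv2.imwrite("pics/s7.png",cv2.convertScaleAbs(f,alpha=1.4))
E
```

```text
time_s: 12.48
tool_pos: [0.4729, 0.2397, 0.2187]
tcp_rot: [-0.097, 0.701, -0.097, -0.7]
force: [0.8, -0.2, 0.6]
width: 1.001
t 12.48 pos [0.4729 0.2397 0.2187] F [ 0.83 -0.21  0.56] T [-0.008 -0.037  0.01 ] w 1.001
toolx [ 1.7e-03  4.0e-04 -1.0e+00] yaw y+90 -0.2745
```

View pics/w7.png

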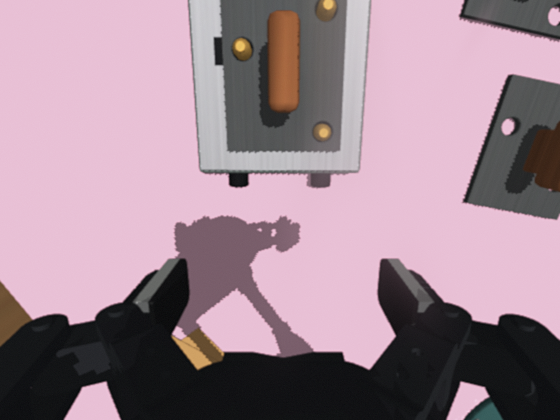

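View pics/s7.png

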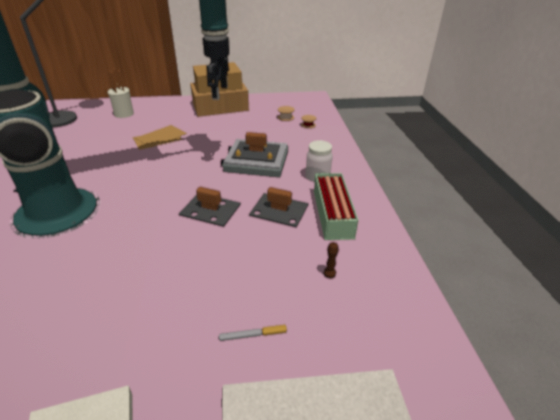

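The plate lies on the jig with all three studs through its holes, at (240,48), (327,6) and (322,131). Everything else is where it was. Handing in.

```bash
python3 -c "
from station import job
print(job.sign_off())"
```

```text
the job is handed in; nothing more can be done
None
```

I picked plate_b, the one whose holes match the studs, and lowered it over the three studs until it stopped on the bed. I pressed it there, let go and backed the arm off, then handed the job in at about 12.5 s. The sign-off gives no verdict, so these are my own last checks:

- **Fit:** after release, the wrist picture shows all three studs standing through the holes and the plate flat on the bed. That is judged by eye, as I did not recompute its final pose.
- **Press:** the wrist read about 12.5 N for roughly 0.75 s, which is about 17 N on the bed with the plate's weight. I worked out the bed force from the wrist reading.
- **Sideways force:** while pressing I also saw about 8 N sideways. It dropped to about 0 when I eased off and opened the gripper.
- **Everything else:** the gripper touches nothing. In the pictures, the other two plates, the tray, stamp, jar and marker look unmoved.
- **One disagreement:** the side camera alone put the studs about 9 mm away in y from the top and wrist cameras, which agreed to about 1 mm. I used the top and wrist values, and the plate went down with no noticeable contact force until it reached the bed.

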